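# Bring the used-up reagent round on the analyser's carousel and take it out

## Task

The reagent in the bottle with the orange cap is used up. Turn the analyser's carousel until that bottle, still in its pocket, stands in the middle of the open loading window at the front and stop it there; then lift the bottle out and leave it standing upright in the yellow tray. Leave the other bottles in their pockets and don't disturb the tube rack, the water bottle and the marker pen.

Things in the scene. Friction and masses are not known exactly. Their poses are not given: they have to be found in the camera images.
- analyser: Low bench-top chemistry analyser, white with a blue foot, fixed on the bench. Origin on the bench surface, on the vertical axis of the reagent carousel; x points from the loading window at the front to the console at the rear, z up. Housing from x = -155 to +265 mm, y = +-165 mm. The carousel runs in a bay (inner side walls y = +-147 mm) under a clear cover, top face 156 mm, underside 152 mm above the bench.
- window (a point): Middle of the loading window, at the height of the carousel's floor: 100 mm in front of the axis (analyser x = -100, y = 0), 60 mm above the bench; a bottle squarely in the window has its origin here. The window is a blue-edged cut-out of the cover, 130 mm wide (y = +-65 mm), from x = -48 mm to the front edge, also open down the front above a 60 mm high sill; blue edging up to 159 mm high.
- console (a point): Middle of the top front edge of the analyser's rear console (analyser x = 150 mm, y = 0), 180 mm above the bench; the console lies behind it. On it a small tilted touch screen and a parked sampling arm, up to 241 mm high. Nothing to do here: keep clear.
- carousel: Reagent carousel: grey disc, radius 130 mm, with 6 white round pockets (inner diameter 44 mm, rims 32 mm high) centred 100 mm from the axis at 0, 60, .. 300 degrees in this frame; one is empty. Origin on the axis at the disc's underside, 50 mm above the bench; z up; x, y turn with the disc. Turns without end either way with a slight drag (about 0.2 N m), no clicks, stays where left.
- star (a point): Centre of the black three-armed star handle on the carousel's shaft, above the cover, 178 mm above the bench; it turns the carousel one to one and can be pushed with a fingertip. Hub radius 18 mm; arms 18 mm wide, round-ended, reach 49 mm from the axis at 30, 150 and 270 degrees in the carousel's frame (between pockets), at heights 169 to 187 mm: 13 mm of air between arms and cover.
- bottle_orange: The used-up bottle: white round bottle with an orange cap and orange band, 40 mm in diameter over body and cap, 85 mm tall (cap is the top 24 mm), 40 to 85 g. Origin at the centre of its underside, z up. It starts in a carousel pocket under the clear cover, at least 60 degrees round from the window; underside 60 mm above the bench, top 145 mm.
- bottle_blue: Bottle of another reagent, like the orange one (40 mm diameter, 85 mm tall, about 80 g) but with a blue cap and band, in another pocket of the carousel; it stays there. Origin at the centre of its underside.
- bottle_green: Bottle of another reagent, like the orange one (40 mm diameter, 85 mm tall, about 80 g) but with a green cap and band, in another pocket of the carousel; it stays there. Origin at the centre of its underside.
- bottle_white: Bottle of another reagent, like the orange one (40 mm diameter, 85 mm tall, about 80 g) but with a white cap and band, in another pocket of the carousel; it stays there. Origin at the centre of its underside.
- bottle_black: Bottle of another reagent, like the orange one (40 mm diameter, 85 mm tall, about 80 g) but with a black cap and band, in another pocket of the carousel; it stays there. Origin at the centre of its underside.
- tray: Loose yellow plastic tray on the bench, 200 mm (x) x 150 mm (y), walls 30 mm high and 4 mm thick, floor 4 mm thick, 0.6 kg. Origin at the centre of its underside. Empty.
- tube_rack: White test-tube rack, 100 x 200 mm, with capped tubes up to 85 mm high; bystander. Origin at the centre of its underside.
- water_bottle: Clear water bottle with a blue cap, 66 mm in diameter, 200 mm tall, upright; bystander. Origin at the centre of its underside.
- marker: White marker pen with a blue cap, 130 mm long, 16 mm thick, lying on the bench; bystander. Origin at the middle of its length, on the bench.
Mind the look-alikes: they are no part of the job. There is more than one size of the tray; the one meant has the size given above.

How it is judged:
By the outcome, as a careful person would: the job done as asked, in the order asked, and still so for the second after the job is handed in, with the robot touching nothing.
It also fails if it takes over 61 s, if anything falls off the work surface, if the arm or the gripper's body presses on something with over 40 N, if the wrist force passes 120 N, or if a joint passes its speed limit or range.

## Robot

A 6-joint arm with a two-finger parallel gripper is mounted at the origin on the work surface. World frame = base frame: x ahead of the robot, y to its left, z up, the work surface at z = 0. Lengths are in mm, angles in rad, forces in N, time in s.
With the tool pointing down it reaches from about 375 to 825 mm from the base axis. Payload 5.5 kg.
Tool frame: the origin (TCP) lies at the very end of the fingers, on their centre line; the grasp point (between the pads) lies 19 mm behind it; z points along the fingers, y is the line along which they close (so a half turn about z gives the same grasp; the last joint's range is limited). The gripper opens to 85 mm and grips with 20 to 120 N. Pads are 22 mm wide; open, the fingers measure 114 mm over their backs; the gripper's body (76 mm by 85 mm) begins 54 mm behind the grasp point. The pads swing forward as they close: fully open they stand 13 mm farther back than shut.
Start: joints at [1.235, 0.314, -0.047, 1.21, 0, 1.571], TCP at [197.711, 566.485, 231.299] pointing down, gripper open.
Joint ranges: [-2.67, 2.67], [-0.69, 1.73], [-1.03, 1.25], [-2.08, 2.16], [-1.42, 1.45], [-3.14, 3.14]. Speed limits (rad/s): [2.39, 2.39, 3.01, 3.14, 3.14, 3.14].

## Interface

Orientations are given as [roll, pitch, yaw] about the fixed x, y, z axes, in that order (R = Rz(yaw) Ry(pitch) Rx(roll)).
In Python, from rig import bot gives the robot as it stands. The module is installed in compiled form; this text tells all that it offers.
- The arm moves only by the tool send_rows, never from a script. Its argument "commands" is a list of rows, each a list of 3 entries, a list of its own where there are three numbers: the shift along the tool's x, y, z in cm, then the turn about the tool's z in rad, then the closure, from -1 (fully open) to 1 (shut). In form: [[[dx, dy, dz], roll, grip], ...]. A call has 1 to 8 rows; each row is the pose to reach, as a shift and turn from the pose commanded when the call began, along the tool's axes at that moment; what a row does not reach only later rows make up. A row lasts 1/12 s, in which the tool goes at most 41.7 mm and 7.16 degrees, less where a joint would pass 70% of its speed; a pose out of reach is approached as far as the arm can. A call with a gripper value outside its range is refused whole. The fingers move at their own pace and stop on an object; "squeeze" is the grip in N (left out, the last holds). Time passes only in rows, so rows that repeat a pose let the fingers close. It gives the time, the measured TCP pose, the force, the opening and the grip force at its end, in the units of the state.
- bot.get_state(): the state, without advancing time (a new reading comes with each control period).
- bot.camera(name): name is "scene" or "side" or "wrist"; returns the picture (420x560x3 uint8, red, green, blue); there is no depth.
- bot.camera_params(name): a dict with "fx", "fy", "cx", "cy" (pixels), "extrinsics" (4x4, takes a point from camera to world coordinates). Camera axes: x right, y down, z forward; pixel columns grow to the right and rows downward; lengths in mm; the calibration is good to about 2 mm. A picture is of the moment at which its call begins: read the wrist's pose just before it. camera_params takes no time and is no camera call; for the wrist camera it gives the pose at the moment of the call.
- bot.finish_job(): hands the job in; it is judged then, once.
Trained networks look in the newest picture that a camera, given by its name, has taken for a name from the list of things; names that differ only in an ending like _2 or _b are one class to them, and where a whole thing is asked for, a point or a joint stands for the part that bears it (a point fixed in the world has none). Each returns a list of dicts, best first, with "confidence" (0 to 1); they miss things now and then, are a little off and sometimes report something else, mostly with a low value. They report only what shows in the picture. A call takes as long as a camera call. They do not tell look-alikes from the thing itself.
- bot.look_for(camera, query): "location" ([x, y, z] in mm, in world coordinates, good to about 4 mm: the middle of the surface that is visible of it).
- bot.trace(camera, query): "mask" (420x560 bool, what is visible of it).
The state is a dict: "time_s": time; "joint_pos": joint angles; "qd": joint speeds; "tau": joint torques, N m; "eef_pos": TCP position; "orientation": TCP orientation; "contact_force": force on the tool from outside, world axes, zero at the start; "moment": the same for the moment, N m; "opening": opening from 0.0 (shut) to 1.0 (fully open); "gripper_force": force on a finger pad.
Only numpy, scipy, OpenCV 4.12 (cv2) and the standard library are available. Lean on these libraries where they do the work, as an engineer would, in place of code of your own. Each camera call takes 0.05 s, during which the arm holds its last target. There are 200 camera calls.

## Working session

There is one attempt and no reset: what is moved stays moved. The work goes in short steps, Python scripts to look and compute and a tool call to move; the robot and the scene stay as the last step left them, time stands still between calls to the robot, and variables do not carry over. Pictures are saved under pics/ and viewed, at most 10 in all, crops included, and the job is handed in when it is done.

Besides the shell and the picture viewer there is one more tool, called as name(argument=value, ...), one argument or row to a line, values as JSON. send_rows: Moves the arm, as the interface text tells. Its arguments: {"type":"object","properties":{"commands":{"type":"array"},"squeeze":{"type":"number"}},"required":["commands"]}

```bash
mkdir -p pics
cat > h.py <<'E'
import numpy as np, cv2
from rig import bot
def snap(c,fn=None):
    im=bot.camera(c)
    if fn: cv2.imwrite('pics/'+fn+'.png',im[:,:,::-1])
    return im
def ray(c,u,v,z):
    p=bot.camera_params(c);E=np.array(p['extrinsics'])
    d=E[:3,:3]@[(u-p['cx'])/p['fx'],(v-p['cy'])/p['fy'],1]
    o=E[:3,3];return o+d*(z-o[2])/d[2]
def proj(c,P):
    p=bot.camera_params(c);E=np.linalg.inv(np.array(p['extrinsics']))
    q=E[:3,:3]@np.array(P,float)+E[:3,3];return p['fx']*q[0]/q[2]+p['cx'],p['fy']*q[1]/q[2]+p['cy']
E
python3 - <<'E'
from h import *
for c in('scene','side'):
    snap(c,c+'0')
    print(c,np.round(np.array(bot.camera_params(c)['extrinsics'])[:3,3]))
    for q in('star','tray','bottle_orange','tube_rack','water_bottle','marker','console','window'):
        try: print(q,[(np.round(d['location']).tolist(),round(d['confidence'],2)) for d in bot.look_for(c,q)])
        except Exception as e: print(q,e)
s=bot.get_state();print(s['time_s'],s['eef_pos'],s['orientation'])
E
```

```text
scene [1032.  774. 1534.]
star [([539.0, -99.0, 176.0], 0.56)]
tray [([460.0, 298.0, 6.0], 0.85), ([482.0, 507.0, 1.0], 0.73)]
bottle_orange [([651.0, -29.0, 159.0], 0.55)]
tube_rack [([692.0, 352.0, 60.0], 0.78), ([539.0, -98.0, 177.0], 0.3)]
water_bottle [([556.0, -480.0, 105.0], 0.79)]
marker [([378.0, -429.0, 14.0], 0.6)]
console [([647.0, -26.0, 159.0], 0.7)]
window [([651.0, -30.0, 156.0], 0.66)]
side [ 434. -807.  810.]
star [([515.0, -77.0, 90.0], 0.71)]
tray [([486.0, 510.0, 6.0], 0.75), ([463.0, 319.0, 8.0], 0.63)]
bottle_orange []
tube_rack [([678.0, 320.0, 60.0], 0.56)]
water_bottle [([538.0, -520.0, 137.0], 0.89), ([676.0, 320.0, 61.0], 0.17)]
marker [([378.0, -428.0, 15.0], 0.85)]
console [([623.0, -200.0, 156.0], 0.95)]
window [([624.0, -202.0, 155.0], 0.97)]
0.9 [197.72572611 566.47251829 231.3322592 ] [3.14157454e+00 3.01572222e-05 2.80578246e+00]
```

View pics/scene0.png

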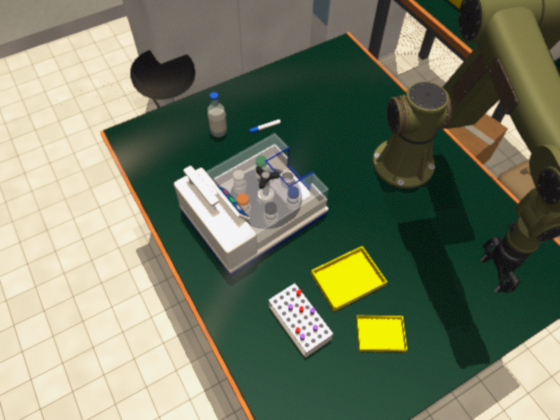

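View pics/side0.png

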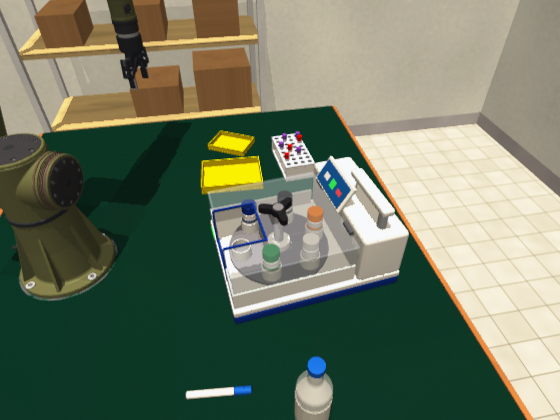

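The scene view shows the analyser with its console away from the robot: star about (266,177), orange cap about (243,200), large yellow tray at (348,277). In the side view, the orange cap is at (315,214) and the star at (278,211). I'll zoom in on both.

Run:
```python
from h import *
a=cv2.imread('pics/scene0.png')[125:275,165:365];b=cv2.imread('pics/side0.png')[150:330,195:415]
cv2.imwrite('pics/z1.png',cv2.resize(a,(800,600),interpolation=3))
cv2.imwrite('pics/z2.png',cv2.resize(b,None,fx=3.3,fy=3.3,interpolation=3))
for c in('scene','side'):
    im=cv2.imread(f'pics/{c}0.png')
    hsv=cv2.cvtColor(im,cv2.COLOR_BGR2HSV)
    m=cv2.inRange(hsv,(22,150,100),(34,255,255))
    n,l,st,ce=cv2.connectedComponentsWithStats(m)
    for i in range(1,n):
        if st[i,4]>300:
            ct=cv2.findContours((l==i).astype('uint8'),0,1)[0][0]
            P=np.array([ray(c,u,v,28)[:2] for u,v in ct[:,0]],'float32')
            print(c,cv2.minAreaRect(P))
```

```text
scene ((466.3306884765625, 299.5229797363281), (159.6913299560547, 208.87503051757812), 87.38517761230469)
scene ((487.1874084472656, 506.85595703125), (114.54076385498047, 148.19175720214844), 59.32119369506836)
side ((468.43231201171875, 379.3962707519531), (384.41729736328125, 199.81272888183594), 87.99845123291016)
```

View pics/z1.png

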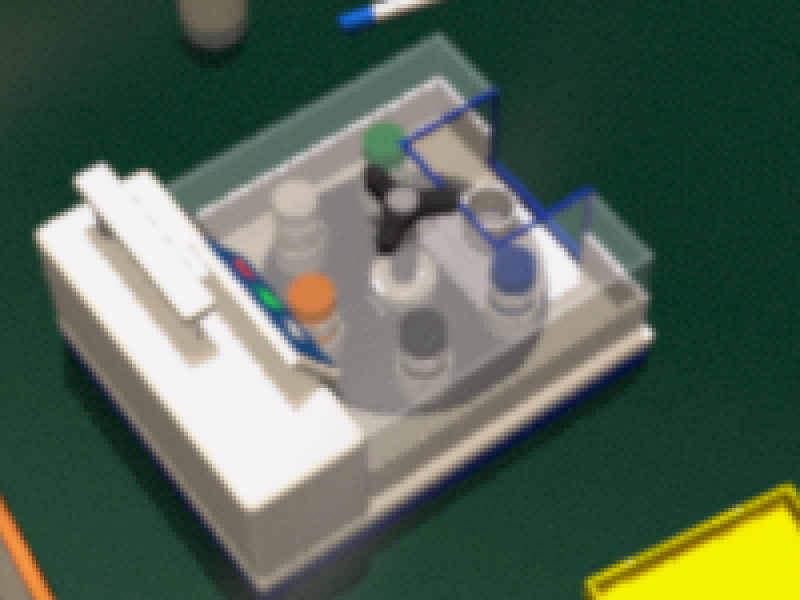

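View pics/z2.png

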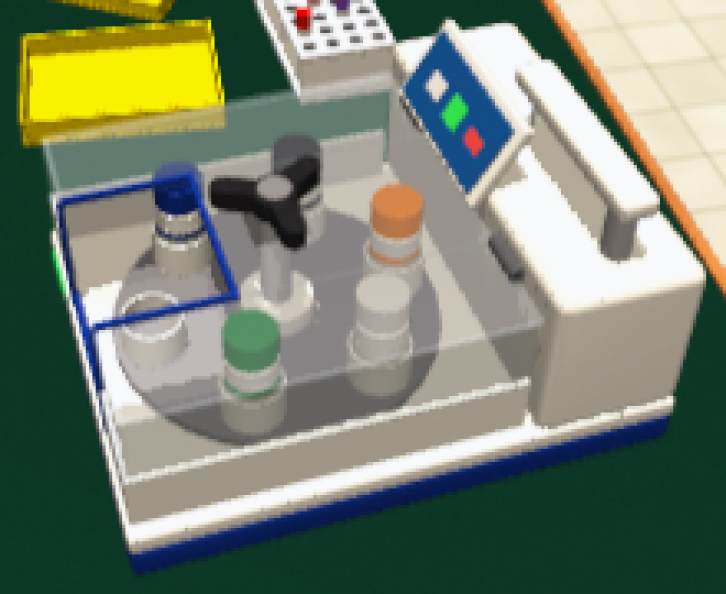

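The zooms give clear pixel positions: the pocket order is empty, green, white, orange, black, blue. The orange bottle is opposite the empty pocket, at the console side. I'll fit the analyser pose and carousel angle to these pixels.

```bash
cat > fit.py <<'E'
from h import *
from scipy.optimize import least_squares
z1=lambda p:(p[0]/4+165,p[1]/4+125)
z2=lambda p:(p[0]/3.3+195,p[1]/3.3+150)
obs=[]
for c,f,d in(('scene',z1,dict(o=(312,297),k=(423,333),b=(513,268),g=(385,146),w=(295,203),hub=(402,200),f=[(405,147),(495,245),(497,92),(590,190)])),
 ('side',z2,dict(o=(397,212),k=(297,160),b=(178,190),g=(251,340),w=(383,300),hub=(274,188),f=[(237,297),(195,172),(92,328),(60,203)]))):
    for k in 'okbgw': obs.append((c,k,f(d[k])))
    obs.append((c,'hub',f(d['hub'])))
    for i,p in enumerate(d['f']): obs.append((c,i,f(p)))
F=[(-48,-65,158),(-48,65,158),(-153,-65,158),(-153,65,158)]
def pt(k,t):
    x,y,yaw,phi=t
    if k=='hub': return (x,y,187)
    if k in list('okbgw'):
        a=phi+dict(o=0,k=1,b=2,g=4,w=5)[k]*s*np.pi/3
        return (x+100*np.cos(a),y+100*np.sin(a),133)
    X,Y,Z=F[k];return (x+X*np.cos(yaw)-Y*np.sin(yaw),y+X*np.sin(yaw)+Y*np.cos(yaw),Z)
res=lambda t:np.ravel([np.subtract(proj(c,pt(k,t)),p) for c,k,p in obs])
for s in(1,-1):
    r=least_squares(res,[525,-90,0,0],loss='soft_l1')
    print(s,r.cost,r.x[:2],np.degrees(r.x[2:]));
    if r.cost<60:
        for o,e in zip(obs,res(r.x).reshape(-1,2)): print(o[0],o[1],np.round(e,1))
        x,y,_,phi=r.x
        for c in('scene','side'):
            for a in(30,90): print(c,a,[np.round(proj(c,(x+45*np.cos(q),y+45*np.sin(q),178))).tolist() for q in phi+np.radians([a,a+120,a+240])])
E
python3 fit.py
```

```text
1 11.914108873174055 [556.49855439 -98.21223533] [6.1234123  9.91447728]
scene o [-0.9  0.3]
scene k [-0.8 -0.2]
scene b [-0.8  0.2]
scene g [-0.9 -0.2]
scene w [-0.7  0.2]
scene hub [-0.7 -0.4]
scene 0 [-1.1 -0.9]
scene 1 [-1.1 -0.7]
scene 2 [-0.1 -0.9]
scene 3 [-0.5 -1.7]
side o [-0.1 -0.9]
side k [-0.3 -0.9]
side b [-0.1 -1.2]
side g [ 0.  -0.6]
side w [-0.1  0.3]
side hub [ 0.1 -0.5]
side 0 [-0.5 -2.2]
side 1 [-1.2  0.7]
side 2 [-1.8 -1.7]
side 3 [-1.5 -0.6]
scene 30 [[260.0, 187.0], [278.0, 174.0], [256.0, 168.0]]
scene 90 [[273.0, 185.0], [269.0, 166.0], [252.0, 178.0]]
side 30 [[290.0, 200.0], [260.0, 207.0], [285.0, 221.0]]
side 90 [[272.0, 198.0], [266.0, 219.0], [297.0, 211.0]]Traceback (most recent call last):
  File "fit.py", line 21, in <module>
    r=least_squares(res,[525,-90,0,0],loss='soft_l1')
    return func(*args, **kwargs)
    result = trf(vector_fun.fun, vector_fun.jac, x0, f0, J0, lb, ub, ftol, xtol,
                 gtol, max_nfev, x_scale, loss_function, tr_solver,
                 tr_options.copy(), verbose, callback=callback_wrapped)
    return trf_no_bound
[... 818 characters left out ...]
[f_eval - f0 for f_eval in f_evals]
                                    ^^^^^^^
    f = np.atleast_1d(self.fun(x, *self.args, **self.kwargs))
                      ~~~~~~~~^^^^^^^^^^^^^^^^^^^^^^^^^^^^^^
    return np.atleast_1d(self.fun(x))
                         ~~~~~~~~^^^
    return self.f(x, *self.args, **self.kwargs)
           ~~~~~~^^^^^^^^^^^^^^^^^^^^^^^^^^^^^^
  File "fit.py", line 19, in <lambda>
    res=lambda t:np.ravel([np.subtract(proj(c,pt(k,t)),p) for c,k,p in obs])
                                       ~~~~^^^^^^^^^^^
  File "h.py", line 12, in proj
    p=bot.camera_params(c);E=np.linalg.inv(np.array(p['extrinsics']))
ValueError: time passes only in moves, steps and waits
```

The fit is good: axis (556.5, −98.2), analyser yaw 6.1°, orange pocket at world 9.9°, and the visible star arms match 40/160/280°. Plan: grip the 40° arm and carry it +176° round the axis, then grasp the bottle along analyser y.

```bash
cat > mv.py <<'E'
import sys,numpy as np
from rig import bot
def rel(P,yawdeg,s=None,pos=None,yaw=None):
    s=s or bot.get_state()
    p=np.array(s['eef_pos'] if pos is None else pos,float);y=s['orientation'][2] if yaw is None else yaw
    R=np.array([[np.cos(y),np.sin(y),0],[np.sin(y),-np.cos(y),0],[0,0,-1]])
    d=R.T@(np.array(P)-p)/10
    r=-(np.radians(yawdeg)-y);r=(r+np.pi)%(2*np.pi)-np.pi
    return np.round(d,2).tolist(),round(float(r),3)
if __name__=='__main__':
    a=list(map(float,sys.argv[1:]))
    for i in range(0,len(a),4): print(rel(a[i:i+3],a[i+3]))
    s=bot.get_state();print(s['time_s'],np.round(s['eef_pos'],1),np.round(s['orientation'],3),np.round(s['joint_pos'],2))
E
python3 mv.py 300 395 280 100 582 -76 280 40
```

```text
([-15.31, -12.82, -4.87], 1.06)
([-57.45, -48.0, -4.87], 2.108)
0.9 [197.7 566.5 231.3] [3.142 0.    2.806] [ 1.23  0.31 -0.05  1.21 -0.    1.57]
```

send_rows(
  commands=[
    [[-15.3, -12.8, -4.9], 1.0, -1],
    [[-57.4, -48, -4.9], 2.1, -1],
    [[-57.4, -48, -4.9], 2.1, -1],
    [[-57.4, -48, -4.9], 2.1, -1],
    [[-57.4, -48, -4.9], 2.1, -1],
    [[-57.4, -48, -4.9], 2.1, -1],
    [[-57.4, -48, -4.9], 2.1, -1],
    [[-57.4, -48, -4.9], 2.1, -1],
  ],
  squeeze=25,
)

```text
time_s: 1.57
eef_pos: [368.4, 280.0, 257.7]
orientation: [3.141, -0.0, 1.8]
contact_force: [0.9, -0.0, 0.1]
opening: 1.004
gripper_force: 0.0
```

```bash
python3 mv.py 582 -76 280 40
```

```text
([-39.52, 12.71, -2.23], 1.102)
1.5667 [368.4 280.  257.7] [ 3.141 -0.     1.8  ] [ 0.65  0.04 -0.31  1.21 -0.    1.99]
```

send_rows(
  commands=[
    [[-39.5, 12.7, -2.2], 1.1, -1],
    [[-39.5, 12.7, -2.2], 1.1, -1],
    [[-39.5, 12.7, -2.2], 1.1, -1],
    [[-39.5, 12.7, -2.2], 1.1, -1],
    [[-39.5, 12.7, -2.2], 1.1, -1],
    [[-39.5, 12.7, -2.2], 1.1, -1],
    [[-39.5, 12.7, -2.2], 1.1, -1],
    [[-39.5, 12.7, -2.2], 1.1, -1],
  ],
)

```text
time_s: 2.23
eef_pos: [541.4, -4.8, 275.3]
orientation: [3.141, -0.001, 0.799]
contact_force: [1.4, 0.8, 0.0]
opening: 0.999
gripper_force: 0.0
```

```bash
python3 mv.py 582 -76 280 40
```

```text
([-2.28, 7.87, -0.47], 0.101)
2.2333 [541.4  -4.8 275.3] [ 3.141e+00 -1.000e-03  7.990e-01] [-0.01  0.19 -0.11  1.27  0.    2.33]
```

send_rows(
  commands=[
    [[-2.3, 7.9, -0.5], 0.1, -1],
    [[-2.3, 7.9, -0.5], 0.1, -1],
    [[-2.3, 7.9, -0.5], 0.1, -1],
    [[-2.3, 7.9, -0.5], 0.1, -1],
  ],
)

```text
time_s: 2.57
eef_pos: [582.4, -76.0, 279.4]
orientation: [-3.141, 0.0, 0.702]
contact_force: [0.2, 0.5, -0.5]
opening: 0.998
gripper_force: 0.0
```

```bash
python3 - <<'E'
from h import *
snap('wrist','w1')
x,y,ph=556.5,-98.2,np.radians(9.9)
for a in(30,150,270): 
    q=ph+np.radians(a);print('arm',a,np.round(proj('wrist',(x+40*np.cos(q),y+40*np.sin(q),187))))
print('hub',np.round(proj('wrist',(x,y,187))))
for a in range(0,360,60):
    q=ph+np.radians(a);print('cap',a,np.round(proj('wrist',(x+100*np.cos(q),y+100*np.sin(q),145))))
E
python3 mv.py 582 -76 166 40
```

```text
arm 30 [275. 203.]
arm 150 [229. 278.]
arm 270 [320. 279.]
hub [275. 254.]
cap 0 [341. 129.]
cap 60 [211. 128.]
cap 120 [157. 231.]
cap 180 [220. 317.]
cap 240 [327. 318.]
cap 300 [392. 233.]
([-0.07, 0.13, 11.35], 0.006)
2.6167 [581.7 -74.6 279.5] [-3.141  0.     0.704] [-0.13  0.28  0.01  1.31  0.    2.31]
```

View pics/w1.png

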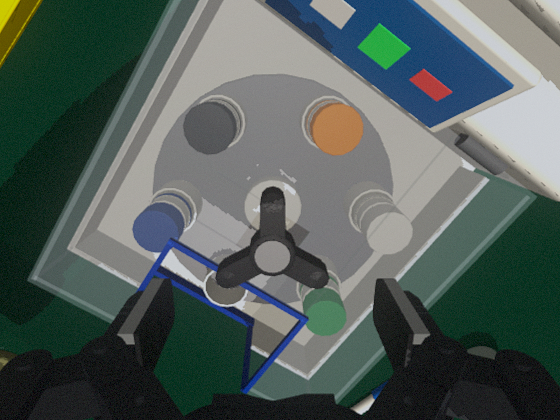

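The wrist view confirms the model. The hub at (272,256) and orange cap at (338,130) are within 3 px of prediction, and the arm to grip points up in the image at (272,205). I'll descend and close on the arm.

send_rows(
  commands=[
    [[-0.1, 0.1, 4], 0, -1],
    [[-0.1, 0.1, 8], 0, -1],
    [[-0.1, 0.1, 10.5], 0, -0.5],
    [[-0.1, 0.1, 10.9], 0, 0.2],
    [[-0.1, 0.1, 10.9], 0, 1],
    [[-0.1, 0.1, 10.9], 0, 1],
    [[-0.1, 0.1, 10.9], 0, 1],
    [[-0.1, 0.1, 10.9], 0, 1],
  ],
)

```text
time_s: 3.28
eef_pos: [582.9, -74.7, 173.6]
orientation: [3.14, -0.003, 0.706]
contact_force: [0.1, 2.2, 2.1]
opening: 0.2
gripper_force: 24.7
```

The arm is gripped (opening 17 mm). I'll follow the circle about the axis: radius 3.5 cm, 0.11 rad per row, anticlockwise.

send_rows(
  commands=[
    [[-0.02, -0.38, 0], -0.11, 1],
    [[-0.08, -0.76, 0], -0.22, 1],
    [[-0.19, -1.13, 0], -0.33, 1],
    [[-0.33, -1.49, 0], -0.44, 1],
    [[-0.52, -1.83, 0], -0.55, 1],
    [[-0.74, -2.15, 0], -0.66, 1],
    [[-0.99, -2.44, 0], -0.77, 1],
    [[-1.27, -2.7, 0], -0.88, 1],
  ],
)

```text
time_s: 3.95
eef_pos: [556.0, -61.8, 173.7]
orientation: [3.137, -0.002, 1.591]
contact_force: [0.1, 3.5, 4.9]
opening: 0.202
gripper_force: 28.3
```

Run:
```python
from h import *
s=bot.get_state();p=s['eef_pos'];print(p,np.degrees(s['orientation'][2]),s['opening'],np.round(s['contact_force'],1),np.round(s['joint_pos'],2))
d=np.array(p[:2])-[556.5,-98.2];print(np.hypot(*d),np.degrees(np.arctan2(d[1],d[0])))
bot.camera('scene')
print([(np.round(x['location'],0),x['confidence']) for x in bot.look_for('scene','bottle_orange')])
```

```text
[556.04161177 -61.78626239 173.65356898] 91.18107107057479 0.2023675802684802 [0.1 3.5 4.9] [-0.11  0.26 -0.25  1.06  0.    1.44]
36.41662267054089 90.72122022139509
[]
```

send_rows(
  commands=[
    [[-0.02, -0.38, 0], -0.11, 1],
    [[-0.08, -0.76, 0], -0.22, 1],
    [[-0.19, -1.13, 0], -0.33, 1],
    [[-0.33, -1.49, 0], -0.44, 1],
    [[-0.52, -1.83, 0], -0.55, 1],
    [[-0.74, -2.15, 0], -0.66, 1],
    [[-0.99, -2.44, 0], -0.77, 1],
    [[-1.27, -2.7, 0], -0.88, 1],
  ],
)

```text
time_s: 4.72
eef_pos: [528.2, -75.0, 173.6]
orientation: [3.138, 0.001, 2.471]
contact_force: [-3.4, 4.4, 8.5]
opening: 0.203
gripper_force: 25.6
```

send_rows(
  commands=[
    [[-0.02, -0.38, 0], -0.11, 1],
    [[-0.08, -0.76, 0], -0.22, 1],
    [[-0.19, -1.13, 0], -0.33, 1],
    [[-0.33, -1.49, 0], -0.44, 1],
    [[-0.52, -1.83, 0], -0.55, 1],
    [[-0.74, -2.15, 0], -0.66, 1],
    [[-0.99, -2.44, 0], -0.77, 1],
    [[-1.27, -2.7, 0], -0.88, 1],
  ],
)

```text
time_s: 5.38
eef_pos: [521.0, -104.4, 173.6]
orientation: [3.14, 0.003, -2.932]
contact_force: [-5.1, 4.4, 10.2]
opening: 0.205
gripper_force: 25.5
```

Run:
```python
from h import *
s=bot.get_state();p=s['eef_pos'];print(s['time_s'],p,np.degrees(s['orientation']),s['opening'],np.round(s['contact_force'],1),np.round(s['joint_pos'],2))
im=snap('scene')
snap('side','s2'); cv2.imwrite('pics/z3.png',cv2.resize(im[125:275,165:365,::-1],(800,600),interpolation=3))
```

```text
5.3833 [ 520.99274828 -104.38397335  173.6279473 ] [ 1.79922482e+02  1.46010912e-01 -1.67998003e+02] 0.20517899235519202 [-5.1  4.4 10.2] [-0.2   0.21 -0.31  1.04  0.   -0.41]
```

View pics/z3.png

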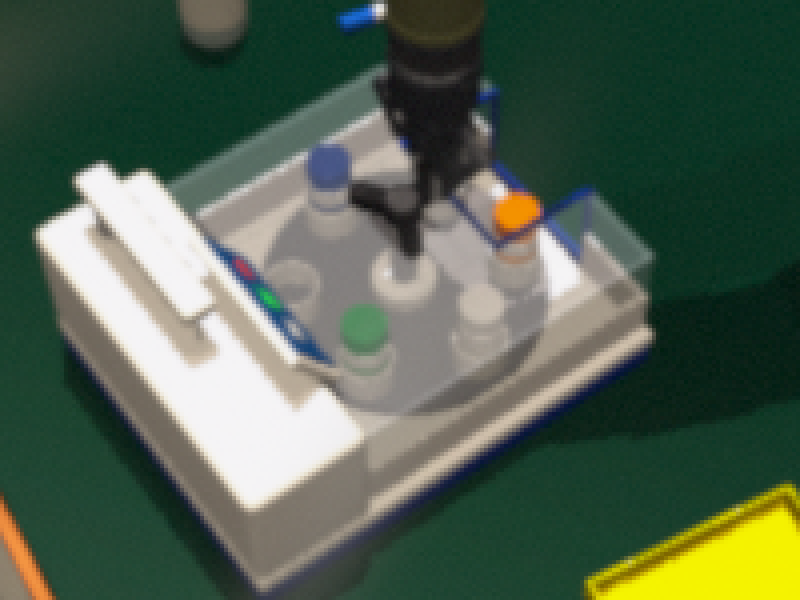

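The carousel turned as planned, and the orange bottle is now at (517,215) by the left end of the window. About 0.43 rad remains.

send_rows(
  commands=[
    [[-0.02, -0.38, 0], -0.11, 1],
    [[-0.08, -0.76, 0], -0.22, 1],
    [[-0.19, -1.13, 0], -0.33, 1],
    [[-0.28, -1.36, 0], -0.4, 1],
    [[-0.32, -1.46, 0], -0.43, 1],
    [[-0.32, -1.46, 0], -0.43, 1],
    [[-0.32, -1.46, 0], -0.43, 1],
  ],
)

```text
time_s: 6.07
eef_pos: [527.5, -118.3, 173.6]
orientation: [-3.141, 0.003, -2.507]
contact_force: [-4.8, 3.2, 8.3]
opening: 0.204
gripper_force: 25.5
```

send_rows(
  commands=[
    [[0, 0, 0], 0, -0.2],
    [[0, 0, 0], 0, -0.5],
    [[0, 0, 0], 0, -1],
    [[0, 0, 0], 0, -1],
    [[0, 0, -4], 0, -1],
    [[0, 0, -8], 0, -1],
    [[0, 0, -11], 0, -1],
    [[0, 0, -11], 0, -1],
  ],
)

```text
time_s: 6.73
eef_pos: [529.9, -119.7, 287.9]
orientation: [-3.134, 0.007, -2.508]
contact_force: [1.6, -0.2, 1.6]
opening: 1.0
gripper_force: 0.0
```

Run:
```python
from h import *
s=bot.get_state();print(s['time_s'],s['eef_pos'],np.degrees(s['orientation'][2]))
for c in('wrist','side','scene'):
    im=snap(c,c+'4')
    hsv=cv2.cvtColor(im,cv2.COLOR_RGB2HSV)
    m=cv2.inRange(hsv,(6,150,120),(17,255,255))
    n,l,st,ce=cv2.connectedComponentsWithStats(m)
    for i in range(1,n):
        if st[i,4]>30: print(c,st[i],ce[i].round(1),'z133',ray(c,*ce[i],133).round(1))
    a=np.radians(186.1);print('pred',np.round(proj(c,(556.5+100*np.cos(a),-98.2+100*np.sin(a),145))))
```

```text
6.7333 [ 529.91528468 -119.68638422  287.85502714] -143.6758033154872
wrist [316  99  28  50 111] [324.4 113.9] z133 [ 454.4 -124.6  133. ]
wrist [  0 311  12  11  63] [  4.9 316.3] z133 [ 794.7 -256.8  133. ]
pred [340. 130.]
side [ 62   0  21  15 217] [70.4  5.7] z133 [-376.5 2133.   133. ]
side [112   0  48   7 276] [134.4   2.6] z133 [  17.6 2124.8  133. ]
side [193  49  49  22 891] [216.2  59.5] z133 [ 474.3 1027.6  133. ]
side [130  66  49  24 935] [155.1  77.6] z133 [209.7 874.6 133. ]
side [ 333  106  200  314 1429] [445.8 285.9] z133 [ 868.  -356.5  133. ]
side [231 226  16  15 121] [239.3 235.2] z133 [ 456.5 -122.6  133. ]
pred [239. 228.]
scene [419   8  12  11  57] [425.1  12.5] z133 [-516.9 -551.5  133. ]
scene [347  32  54  54 180] [372.7  57.7] z133 [-142.1 -429.3  133. ]
scene [485  62  75  68 470] [522.4  95.7] z133 [-517.7   37.7  133. ]
scene [472 109  34  31 510] [487.1 124.5] z133 [-295.1   80.8  133. ]
scene [ 101  131  153  289 1385] [183.4 289.2] z133 [962.7 117.3 133. ]
scene [463 132  97 113 785] [498.8 177.6] z133 [-159.5  284.7  133. ]
scene [283 163  12  13  70] [288.8 169.9] z133 [ 454.2 -108.9  133. ]
pred [288. 168.]
```

View pics/wrist4.png

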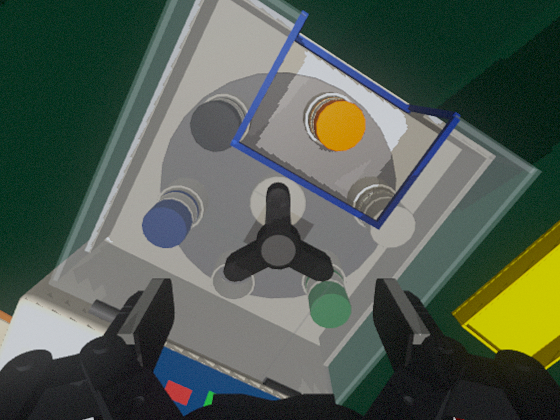

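The orange cap is at (340,125) in the wrist view, inside the blue window frame with rear corners (235,141) and (378,224). I'll compute its deviation in analyser axes.

```bash
python3 - <<'E'
from h import *
p=np.array
hub=ray('wrist',278,247,187)[:2]
A=ray('wrist',236,142,158.5)[:2];B=ray('wrist',378,223,158.5)[:2]
cap=ray('wrist',340.5,125,145)[:2]
d=A-B # along analyser: B is y=+65? 
print('hub',hub,'A',A,'B',B,'len',np.hypot(*d))
u=(B-A)/np.hypot(*(B-A))
yaw=np.degrees(np.arctan2(-u[0],u[1]));print('edge yaw',yaw,'mid along',(cap-(A+B)/2)@u,'depth',(cap-(A+B)/2)@p([u[1],-u[0]]))
print('cap',cap,'angle from hub',np.degrees(np.arctan2(*(cap-hub)[::-1]))%360, 'r',np.hypot(*(cap-hub)))
t=np.radians(6.1);v=cap-p([556.5,-98.2]);print('analyser coords',v@[np.cos(t),np.sin(t)],v@[-np.sin(t),np.cos(t)])
E
python3 mv.py 456 -109.5 230 186.1
```

```text
hub [ 546.96500292 -100.2582403 ] A [ 507.02096513 -168.65006017] B [492.62677927 -39.65591288] len 129.79477116456655
edge yaw 6.367175110343237 mid along -1.3628984790519467 depth -49.484034847684406
cap [ 450.79621871 -110.9952369 ] angle from hub 186.37054343341123 r 96.7663069023304
analyser coords -106.46495453974671 -1.4902753973533664
([5.15, 4.97, 5.1], 0.528)
6.8833 [ 526.9 -119.   281. ] [-3.141  0.    -2.507] [-0.22  0.18 -0.1   1.28 -0.   -0.86]
```

The hub-to-cap angle is 186.4° against a window axis of 186.4°, so it is well centred (absolute values are shifted because the arm was still settling). Now above the bottle for a settled look.

send_rows(
  commands=[
    [[5.1, 5, 4], 0.53, -0.55],
    [[5.1, 5, 4], 0.53, -0.55],
    [[5.1, 5, 4], 0.53, -0.55],
    [[5.1, 5, 4], 0.53, -0.55],
    [[5.1, 5, 4], 0.53, -0.55],
    [[5.1, 5, 4], 0.53, -0.55],
    [[5.1, 5, 4], 0.53, -0.55],
    [[5.1, 5, 4], 0.53, -0.55],
  ],
)

```text
time_s: 7.55
eef_pos: [455.7, -108.8, 240.2]
orientation: [3.141, -0.001, -3.036]
contact_force: [-0.4, 0.1, 1.1]
opening: 0.771
gripper_force: 0.0
```

```bash
python3 - <<'E'
from h import *
s=bot.get_state();print(s['time_s'],s['eef_pos'],np.degrees(s['orientation'][2]),s['opening'])
im=snap('wrist','w5')
hsv=cv2.cvtColor(im,cv2.COLOR_RGB2HSV)
m=cv2.inRange(hsv,(6,150,120),(26,255,255))
n,l,st,ce=cv2.connectedComponentsWithStats(m)
for i in range(1,n):
    if st[i,4]>200: print(st[i],ce[i].round(1),ray('wrist',*ce[i],145).round(1), ray('wrist',st[i][0]+st[i][2]/2,st[i][1]+st[i][3]/2,145).round(1))
a=np.radians(186.1);P=(556.5+100*np.cos(a),-98.2+100*np.sin(a),145);print(P,proj('wrist',P))
E
python3 mv.py 457 -109 116 186.1
```

```text
7.55 [ 455.70744394 -108.75182591  240.23422367] -173.9715936303074 0.7713764829513962
[ 246  178   55   58 2486] [272.6 207. ] [ 452.8 -110.2  145. ] [ 452.7 -109.6  145. ]
(np.float64(457.06620558667953), np.float64(-108.82640713362332), 145) (np.float64(273.86645607147267), np.float64(212.82954544524193))
([-0.11, -0.03, 12.45], -0.001)
7.6 [ 455.9 -108.8  240.5] [ 3.141e+00 -1.000e-03 -3.037e+00] [-0.23  0.06 -0.33  1.18 -0.   -0.34]
```

View pics/w5.png

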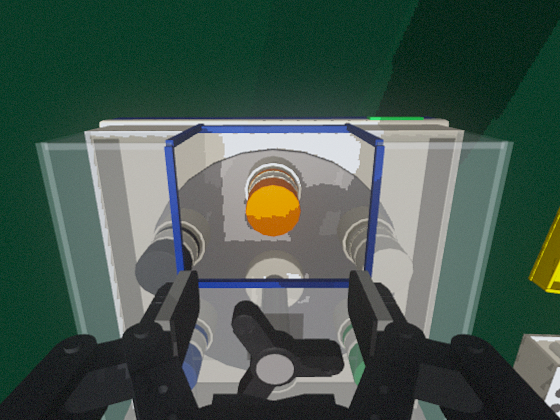

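The settled wrist view shows the cap top at (273,210) and the window's centre column at about 275, so it is centred within 1 mm. Descend and grip.

send_rows(
  commands=[
    [[0, 0, 4], 0, -0.55],
    [[0, 0, 8], 0, -0.55],
    [[0, 0, 11], 0, -0.55],
    [[0, 0, 12.4], 0, -0.55],
    [[0, 0, 12.4], 0, -0.55],
    [[0, 0, 12.4], 0, -0.2],
    [[0, 0, 12.4], 0, 0.2],
    [[0, 0, 12.4], 0, 0.6],
  ],
  squeeze=30,
)

```text
time_s: 8.27
eef_pos: [457.6, -109.1, 118.7]
orientation: [-3.141, 0.003, -3.037]
contact_force: [-0.3, -0.3, -0.2]
opening: 0.454
gripper_force: 30.2
```

send_rows(
  commands=[
    [[0, 0, 0], 0, 0.6],
    [[0, 0, 0], 0, 0.6],
    [[0, 0, 0], 0, 0.6],
    [[0, 0, -0.5], 0, 0.6],
    [[0, 0, -1.5], 0, 0.6],
    [[0, 0, -3], 0, 0.6],
  ],
)

```text
time_s: 8.77
eef_pos: [455.3, -108.6, 147.0]
orientation: [3.141, -0.002, -3.037]
contact_force: [0.8, 0.3, -0.9]
opening: 0.455
gripper_force: 30.3
```

Gripped. Lift, then carry to the large tray near (463,300).

send_rows(
  commands=[
    [[0, 0, -3], 0, 0.6],
    [[0, 0, -6], 0, 0.6],
    [[0, 0, -9], 0, 0.6],
    [[0, 0, -11], 0, 0.6],
    [[0, 0, -11], 0, 0.6],
    [[0, 0, -11], 0, 0.6],
  ],
)

```text
time_s: 9.27
eef_pos: [456.8, -109.0, 258.6]
orientation: [-3.141, 0.003, -3.037]
contact_force: [0.6, 0.6, -1.4]
opening: 0.456
gripper_force: 30.5
```

```bash
python3 mv.py 463 299 250 186
```

```text
([-4.86, 40.51, 0.86], -0.001)
9.2667 [ 456.8 -109.   258.6] [-3.141e+00  3.000e-03 -3.037e+00] [-0.23  0.05 -0.3   1.21 -0.   -0.34]
```

send_rows(
  commands=[
    [[-0.2, 2, 0], 0, 0.6],
    [[-0.6, 5, 0], 0, 0.6],
    [[-1, 8, 0], 0, 0.6],
    [[-1.4, 11.5, 0], 0, 0.6],
    [[-1.8, 15, 0], 0, 0.6],
    [[-2.2, 18.5, 0], 0, 0.6],
    [[-2.6, 22, 0], 0, 0.6],
    [[-3.1, 25.5, 0], 0, 0.6],
  ],
)

```text
time_s: 9.93
eef_pos: [458.9, 149.3, 255.6]
orientation: [-3.141, -0.003, -3.037]
contact_force: [0.9, -0.6, -0.4]
opening: 0.457
gripper_force: 30.5
```

send_rows(
  commands=[
    [[-0.4, 3.5, 0], 0, 0.6],
    [[-0.8, 7, 0], 0, 0.6],
    [[-1.2, 10, 0], 0, 0.6],
    [[-1.5, 12.5, 0], 0, 0.6],
    [[-1.8, 14.5, 0], 0, 0.6],
    [[-1.8, 15, 0], 0, 0.6],
    [[-1.8, 15, 0], 0, 0.6],
  ],
)

```text
time_s: 10.52
eef_pos: [461.7, 299.7, 255.4]
orientation: [-3.14, -0.002, -3.035]
contact_force: [-0.5, 0.2, -1.9]
opening: 0.455
gripper_force: 30.5
```

```bash
python3 - <<'E'
from h import *
import mv
s=bot.get_state();print(s['time_s'],s['eef_pos'],s['opening'],np.round(s['contact_force'],1))
im=snap('wrist','w6')
hsv=cv2.cvtColor(im,cv2.COLOR_RGB2HSV)
m=cv2.inRange(hsv,(27,150,60),(34,255,255))
n,l,st,ce=cv2.connectedComponentsWithStats(m)
for i in range(1,n):
    if st[i,4]>500: print(st[i],ce[i].round(1),ray('wrist',*ce[i],10).round(1))
E
python3 mv.py 463 299 62 186
```

```text
10.5167 [461.67424065 299.68251015 255.36087336] 0.4549769327192064 [-0.5  0.2 -1.9]
[  194    63   158   191 13983] [258.9 147.3] [442.3 279.5  10. ]
[ 384  125  150  152 9848] [454.5 198.6] [477.  509.1  10. ]
([-0.12, 0.02, 19.36], 0.001)
10.5667 [461.8 298.6 255.6] [-3.140e+00 -2.000e-03 -3.036e+00] [ 0.57  0.21 -0.12  1.24 -0.    0.47]
```

View pics/w6.png

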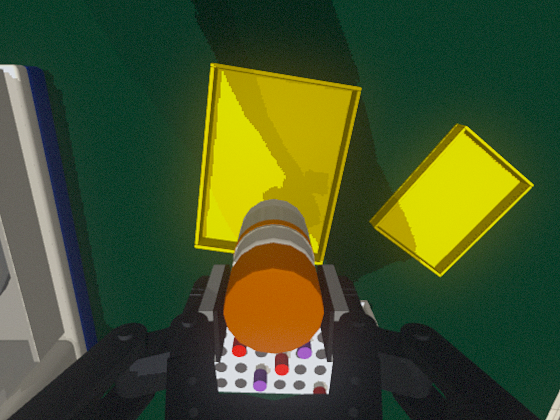

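The bottle hangs upright; the large tray has rim corners at (212,65), (360,88), (322,262) and (197,247). I'll compute its centre from these.

Run:
```python
from h import *
P=np.array([ray('wrist',*q,30)[:2] for q in((212,65),(360,88),(322,262),(197,247))]);print(P.round(),P.mean(0))
```

```text
[[364. 227.]
 [370. 374.]
 [564. 366.]
 [560. 220.]] [464.74588143 296.72583416]
```

send_rows(
  commands=[
    [[-0.1, 0.1, 4], 0, 0.6],
    [[-0.2, 0.1, 8], 0, 0.6],
    [[-0.2, 0.1, 11.5], 0, 0.6],
    [[-0.2, 0.1, 14.5], 0, 0.6],
    [[-0.2, 0.1, 17], 0, 0.6],
    [[-0.2, 0.1, 18.5], 0, 0.6],
    [[-0.2, 0.1, 18.9], 0, 0.6],
    [[-0.2, 0.1, 18.9], 0, 0.6],
  ],
)

```text
time_s: 11.23
eef_pos: [463.5, 298.3, 66.8]
orientation: [-3.14, -0.003, -3.039]
contact_force: [0.3, 0.0, -1.2]
opening: 0.457
gripper_force: 30.5
```

send_rows(
  commands=[
    [[0, 0, 0.1], 0, 0.6],
    [[0, 0, 0.2], 0, 0.6],
    [[0, 0, 0.2], 0, 0.6],
    [[0, 0, 0.2], 0, 0.6],
  ],
)

```text
time_s: 11.57
eef_pos: [465.3, 300.7, 67.1]
orientation: [3.141, 0.002, -3.037]
contact_force: [0.2, -0.5, -0.5]
opening: 0.455
gripper_force: 30.5
```

send_rows(
  commands=[
    [[0, 0, 0.1], 0, 0.6],
    [[0, 0, 0.2], 0, 0.6],
    [[0, 0, 0.2], 0, 0.6],
    [[0, 0, 0.2], 0, 0.6],
  ],
)

```text
time_s: 11.9
eef_pos: [464.5, 300.3, 63.9]
orientation: [-3.142, -0.0, -3.037]
contact_force: [0.4, -0.1, -0.5]
opening: 0.457
gripper_force: 30.5
```

send_rows(
  commands=[
    [[0, 0, 0.1], 0, 0.6],
    [[0, 0, 0.1], 0, 0.6],
    [[0, 0, 0.1], 0, 0.6],
  ],
)

```text
time_s: 12.15
eef_pos: [464.5, 300.2, 62.8]
orientation: [-3.141, -0.0, -3.037]
contact_force: [-0.8, 0.3, -0.6]
opening: 0.457
gripper_force: 30.5
```

send_rows(
  commands=[
    [[0, 0, 0.1], 0, 0.6],
    [[0, 0, 0.1], 0, 0.6],
    [[0, 0, 0.1], 0, 0.6],
  ],
)

```text
time_s: 12.4
eef_pos: [464.8, 300.4, 62.5]
orientation: [3.141, 0.001, -3.037]
contact_force: [-1.8, -1.8, 5.2]
opening: 0.46
gripper_force: 31.0
```

send_rows(
  commands=[
    [[0, 0, 0.1], 0, 0.6],
    [[0, 0, 0.1], 0, 0.6],
    [[0, 0, 0.1], 0, 0.6],
  ],
)

```text
time_s: 12.65
eef_pos: [465.0, 300.4, 62.5]
orientation: [3.141, 0.001, -3.037]
contact_force: [-2.9, -1.9, 13.6]
opening: 0.459
gripper_force: 31.8
```

Contact with the tray floor. Back off 1 mm, then open slowly and retreat upward.

send_rows(
  commands=[
    [[0, 0, -0.1], 0, 0.6],
    [[0, 0, -0.1], 0, 0.6],
    [[0, 0, -0.1], 0, -0.1],
    [[0, 0, -0.1], 0, -0.3],
    [[0, 0, -0.1], 0, -0.7],
    [[0, 0, -0.1], 0, -0.7],
    [[0, 0, -0.1], 0, -0.7],
    [[0, 0, -0.1], 0, -0.7],
  ],
)

```text
time_s: 13.32
eef_pos: [464.5, 300.2, 61.8]
orientation: [-3.141, -0.0, -3.037]
contact_force: [0.0, 0.3, -0.6]
opening: 0.851
gripper_force: 0.0
```

send_rows(
  commands=[
    [[0, 0, -2], 0, -0.7],
    [[0, 0, -5], 0, -0.7],
    [[0, 0, -9], 0, -0.7],
    [[0, 0, -13], 0, -0.7],
    [[0, 0, -17], 0, -0.7],
    [[0, 0, -20], 0, -0.7],
    [[0, 0, -20], 0, -0.7],
    [[0, 0, -20], 0, -0.7],
  ],
)

```text
time_s: 13.98
eef_pos: [465.8, 301.1, 264.1]
orientation: [3.14, 0.004, -3.037]
contact_force: [0.7, 0.1, -0.8]
opening: 0.85
gripper_force: 0.0
```

Run:
```python
from h import *
s=bot.get_state();print(s['time_s'],s['eef_pos'],s['opening'])
a=snap('side');b=snap('scene')
cv2.imwrite('pics/end.png',np.vstack([cv2.resize(a[120:330,180:420],(480,420)),cv2.resize(b[130:310,165:410],(245,180))[:, :480] if 0 else np.pad(b[130:310,165:410],((0,0),(0,235),(0,0)))])[:,:,::-1])
```

```text
13.9833 [465.77558453 301.05560263 264.05143871] 0.8501268218514779
```

View pics/end.png

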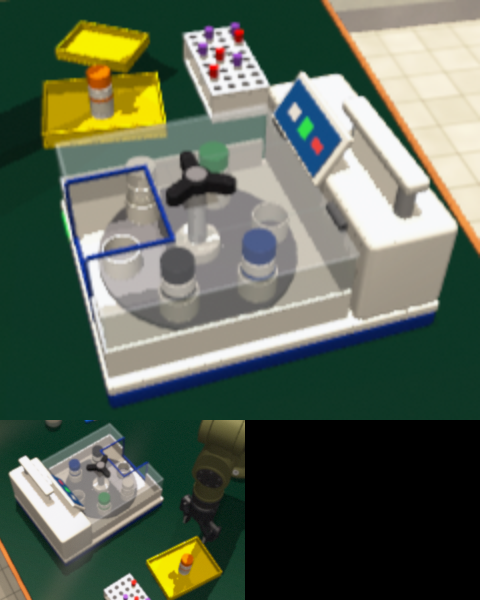

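The orange bottle stands upright in the large tray at (100,92), the other four are in their pockets, and the gripper is clear.

```bash
python3 -c "
from rig import bot
print(bot.finish_job())"
```

```text
the job is handed in; nothing more can be done
None
```

I turned the carousel until the orange-capped bottle stood in the middle of the loading window, then moved it upright into the 200 x 150 mm yellow tray; the job was handed in at about 14 s of the 61 s limit, with no verdict returned.

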